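# Set the headlamp tester to full beam and start the test

## Task

The headlamp lying on the bench is due for its full-beam test. With a fingertip, push the slide lever on top of the lamp tester past its first detent right up to its second stop, at the wide end of the wedge mark (the end towards the round button), so that it stays there; then press the round button on the tester all the way down and let it come back up. The tester must stay standing where it is, neither dragged nor lifted, and everything else on the bench is to be left alone.

Things in the scene. Friction and masses are not known exactly. Their poses are not given: they have to be found in the camera images.
- tester: Lamp tester: grey case, aluminium panel on top; 200 (own x) x 270 (own y) mm, panel 80 mm above the bench; 6 kg, loose on rubber feet. Origin: centre of underside, z up. On the panel: lever, button, black meter (62 x 80, 20 high, at x 58, y -75 mm), two posts (22 high, at x 80, y -5 and 20), a loose relay near x 60, y 80. Free: 40 mm either side of the lever slot and 70 mm before its start.
- lever_knob (a point): Centre of the lever's knob: upright black cylinder 20 mm wide, 24 high, on an 8 mm steel stem; centre 34 mm, underside 22 mm above the panel. It slides in a straight slot along the tester's +y: in the tester's frame at x -30, y -40 mm when off, y +16 mm at the second stop. A black wedge mark along the slot (its -x side) is narrow at the off end and wide at the second stop.
- lever (a joint): Lever travel in m along the tester's +y: 0 off, 0.028 first detent, 0.056 second stop (rigid end). Starts anywhere from off to the first detent, mostly in one of the two. A spring detent holds it in each place; leaving one takes about 7 N. Let go in between, it snaps to a nearby place; beyond 0.045 it runs on to the second stop by itself.
- test_button_top (a point): Centre of the top face of the round push button: white cap 28 mm in diameter in a black square housing on the panel, at x -45, y +95 mm in the tester's frame; it is pressed straight down.
- test_button (a joint): Downward travel of the button in m: 0 = up, 0.006 = fully down; a spring returns it, fully down takes about 5 N.
- relay: Loose black relay cube on the tester's panel, 30 x 30 x 28 mm, not to be moved. Origin: centre of its underside.
- solder_reel: Loose solder reel, 54 mm in diameter, 48 mm high, beside the tester, not to be moved. Origin: centre of its underside.
- flux_jar: Loose jar, 44 mm in diameter, 55 mm high, beside the tester, not to be moved. Origin: centre of its underside.
- tape_roll: Loose blue tape roll lying flat, 80 mm in diameter, 24 mm high, in front of the tester, not to be moved. Origin: centre of its underside.
- multimeter: Loose grey multimeter, 140 x 72 x 32 mm, not to be moved. Origin: centre of its underside.
- bulb_box: Loose upright cardboard bulb box, 45 x 45 x 90 mm, not to be moved. Origin: centre of its underside.
- projector_lens: Loose glass lens lying flat, 68 mm in diameter, 28 mm high, not to be moved. Origin: centre of its underside.
- screwdriver: Loose screwdriver lying on the bench, not to be moved. Origin: centre of its underside.

How it is judged:
On the way, in this order (a step that is already met when the one before it is completed fails the run):
1. the lever is at its second stop (value of joint lever above 0.0525 m), for 0.2 s.
2. the button is pressed right down (value of joint test_button above 0.0048 m), for 0.05 s.
At the end, for the whole second after the job is handed in: The lever rests at its second stop (more than 52.5 of 56 mm), the button is up again (less than 1.5 mm down), the tester stands level within 20 mm of where it was, and all loose things are within 25 mm of where they were (value of joint lever above 0.0525 m and value of joint test_button below 0.0015 m and linear speed of tester below 0.02 m/s and distance of tester from where it was at the start of the episode below 0.02 m and angle between tester's own z axis and vertical below 0.05 rad and distance of each of relay, solder_reel, flux_jar, tape_roll, multimeter, bulb_box, projector_lens, screwdriver from where it was at the start of the episode below 0.025 m); the robot touches nothing.
It fails at once if the button was pressed before the lever was at its second stop (value of joint test_button above 0.004 m and value of joint lever below 0.048 m).
It fails at once if the tester was dragged, tipped or lifted (distance of tester from where it was at the start of the episode above 0.02 m or height (world z) of tester above 0.01 m or angle between tester's own z axis and vertical above 0.08 rad).
It fails at once if a loose thing on the bench or on the tester was moved (distance of any of relay, solder_reel, flux_jar, tape_roll, multimeter, bulb_box, projector_lens, screwdriver from where it was at the start of the episode above 0.025 m).
It also fails if it takes over 45 s, if anything falls off the work surface, if the arm or the gripper's body presses on something with over 40 N, if the wrist force passes 120 N, or if a joint passes its speed limit or range.

## Robot

A 7-joint arm with a two-finger parallel gripper is mounted at the origin on the work surface. World frame = base frame: x ahead of the robot, y to its left, z up, the work surface at z = 0. Lengths are in m, angles in rad, forces in N, time in s.
With the tool pointing down it reaches from about 0.425 to 0.925 m from the base axis. Payload 6.8 kg.
Tool frame: the origin (TCP) lies midway between the tips of the shut fingers; the grasp point (between the pads) lies 19 mm behind it; z points along the fingers, y is the direction in which the jaws open and shut (so a half turn about z gives the same grasp; the last joint's range is limited). The gripper opens to 85 mm and grips with 20 to 120 N. Pads are 22 mm wide; open, the fingers measure 114 mm over their backs; the gripper's body (76 mm by 85 mm) begins 54 mm behind the grasp point. The pads swing forward as they close: fully open they stand 13 mm farther back than shut.
Start: joints at [-1.214, 0.477, 0.022, 1.555, -0.011, 1.109, -0.083], TCP at [0.303, 0.603, 0.231] pointing down, gripper open.
Joint ranges: [-2.96, 2.96], [-0.34, 2.1], [-1.41, 1.46], [0.24, 2.44], [-1.37, 4.51], [0.17, 1.92], [-2.96, 2.96]. Speed limits (rad/s): [2.39, 2.39, 3.14, 3.14, 3.14, 3.14, 3.14].

## Interface

Orientations are given as a rotation vector (axis times angle).
In Python, from bench import r gives the robot as it stands. The module is installed in compiled form; this text tells all that it offers.
- The arm moves only by the tool apply_moves, never from a script. Its argument "plan" is a list that holds one entry, the list of rows, each a list of 7 numbers: the turn, a rotation vector about the tool's x, y, z scaled (see below), then the shift along the tool's x, y, z scaled (see below), then the closure, from -1 (fully open) to 1 (shut). In form: [[[wx, wy, wz, tx, ty, tz, grip], ...]]. A call has 1 to 12 rows; each row is the pose to reach, as a shift and turn from the pose commanded when the call began, along the tool's axes at that moment, turning the shorter way round; what a row does not reach only later rows make up. The controller multiplies each number of a shift by 0.4 m and each number of a turn by 180 degrees. A row lasts 1/12 s, in which the tool goes at most 41.7 mm and 7.16 degrees, less where a joint would pass 70% of its speed; a pose out of reach is approached as far as the arm can. A call with a number of a shift or a turn outside -1 to 1 is refused whole. A call with a gripper value outside its range is refused whole. The fingers move at their own pace and stop on an object; "force" is the grip in N (left out, the last holds). Time passes only in rows, so rows that repeat a pose let the fingers close. It gives the time, the measured TCP pose, the force and the opening at its end, in the units of the state.
- r.get_obs(): the state, without advancing time (a new reading comes with each control period).
- r.grab_frame(name): name is "side" or "top" or "wrist"; returns a dict with "pixels" (480x640x3 uint8, blue, green, red), "fx", "fy", "cx", "cy" (pixels), "k1" (the pictures are not rectified: a ray, as slopes to the right and down, at radius r is drawn at 1 + k1 r^2 times it, then the intrinsics apply), "pose" (4x4, takes a point from camera to world coordinates). Camera axes: x right, y up, looking along -z (the intrinsics and any distortion apply to the point x, -y, -z); pixel columns grow to the right and rows downward; lengths in m; the calibration is good to about 2 mm. A picture is of the moment at which its call begins. There is no depth.
- r.hand_in(): hands the job in, once; it reports no verdict.
The state is a dict: "clock": time; "joints": joint angles; "qvel": joint speeds; "tau": joint torques, N m; "tcp_pos": TCP position; "orientation": TCP orientation; "contact_force": force on the tool from outside, world axes, zero at the start; "moment": the same for the moment, N m; "grip_width": finger opening in m.
Only numpy, scipy, OpenCV 4.12 (cv2) and the standard library are available. Lean on these libraries where they do the work, as an engineer would, in place of code of your own. Each camera call takes 0.05 s, during which the arm holds its last target. There are 200 camera calls.

## Working session

There is one attempt and no reset: what is moved stays moved. The work goes in short steps, Python scripts to look and compute and a tool call to move; the robot and the scene stay as the last step left them, time stands still between calls to the robot, and variables do not carry over. Pictures are saved under pics/ and viewed, on a budget of 10 in all, crops included, one or two more only if the job needs it, and the job is handed in when it is done.

Besides the shell and the picture viewer there is one more tool, called by a JSON object that holds its "op" and its "data". apply_moves: Moves the arm, as the interface text tells. Its arguments: {"type":"object","properties":{"plan":{"type":"array","items":{"type":"array","items":{"type":"array","items":{"type":"number","minimum":-1,"maximum":1}}}},"force":{"type":"number"}},"required":["plan"]}

```bash
mkdir -p pics; cat > h.py <<'E'
import numpy as np, cv2
from scipy.spatial.transform import Rotation as R
from bench import r
def grab(n,f=None):
    d=r.grab_frame(n); d['pixels']=np.array(d['pixels'])
    if f: cv2.imwrite('pics/'+f,d['pixels'])
    return d
def ray(d,u,v):
    K=np.array([[d['fx'],0,d['cx']],[0,d['fy'],d['cy']],[0,0,1.]])
    p=cv2.undistortPoints(np.array([[[u,v]]],float),K,np.array([d['k1'],0,0,0.]))[0,0]
    T=np.array(d['pose']); return T[:3,3],T[:3,:3]@np.array([p[0],-p[1],-1])
def onz(d,u,v,z):
    o,k=ray(d,u,v); return o+k*(z-o[2])/k[2]
def state():
    s=r.get_obs(); print('t',s['clock'],'tcp',np.round(s['tcp_pos'],4),'F',np.round(s['contact_force'],1),'w',s['grip_width']); return s
E
python3 - <<'E'
from h import *
s=state(); print(R.from_rotvec(s['orientation']).as_matrix().round(3))
for n in('top','side'):
    d=grab(n,n+'1.png'); print(n,d['fx'],d['k1'],np.round(d['pose'],3))
E
```

```text
t 0.0 tcp [0.3023 0.6029 0.2303] F [-0.2  0.6  0. ] w 0.08556092825525932
[[-0.894  0.448 -0.001]
 [ 0.448  0.894 -0.002]
 [-0.    -0.002 -1.   ]]
top 469.42873583292914 0.017677394786654966 [[ 0.024  0.98  -0.198  0.299]
 [-1.     0.024 -0.003 -0.023]
 [ 0.002  0.198  0.98   1.13 ]
 [ 0.     0.     0.     1.   ]]
side 434.6995533746373 0.025831738284082206 [[ 0.86   0.393 -0.324  0.14 ]
 [-0.51   0.655 -0.557 -0.657]
 [-0.006  0.645  0.764  0.974]
 [ 0.     0.     0.     1.   ]]
```

View pics/top1.png

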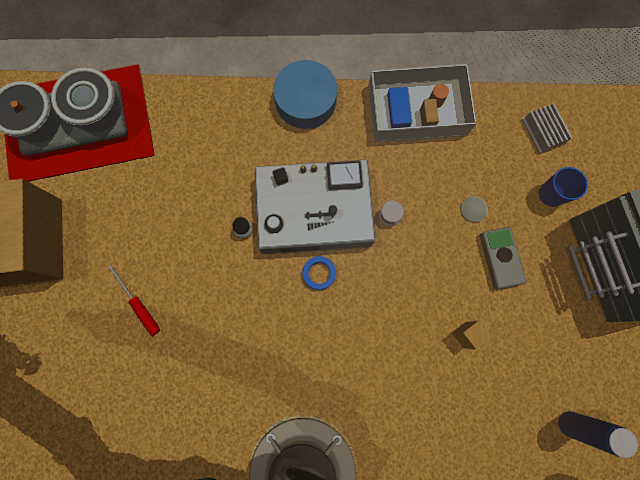

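View pics/side1.png

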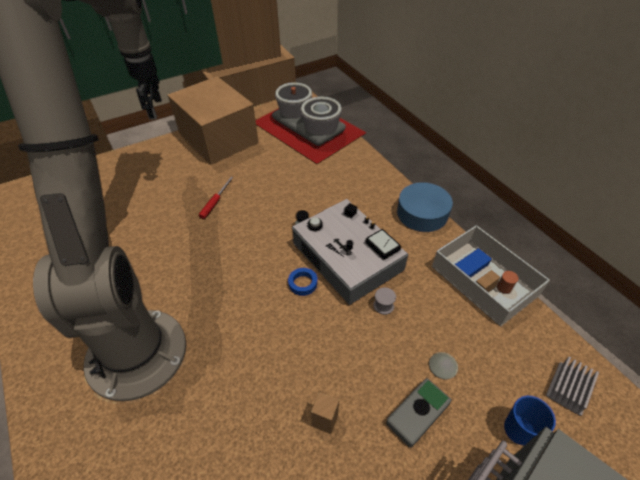

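The top view shows the tester at (315,205) with the knob near (332,211), the button at (273,223), the wedge at (320,226), and the tape roll, jar and reel around it. The side view agrees. Next I'll measure the panel, button and knob.

```bash
python3 - <<'E'
from h import *
d=grab('top'); im=d['pixels']
c=im[150:265,225:415]; cv2.imwrite('pics/crop1.png',cv2.resize(c,None,fx=4,fy=4,interpolation=cv2.INTER_CUBIC))
hsv=cv2.cvtColor(im,cv2.COLOR_BGR2HSV)
m=((hsv[...,1]<60)&(hsv[...,2]>130)).astype(np.uint8); mm=np.zeros_like(m); mm[150:245,245:380]=m[150:245,245:380]
cs,_=cv2.findContours(mm,cv2.RETR_EXTERNAL,cv2.CHAIN_APPROX_NONE)
k=max(cs,key=cv2.contourArea); rr=cv2.minAreaRect(k); b=cv2.boxPoints(rr); print(rr)
P=np.array([onz(d,*q,.08) for q in b]); print(b,P.round(4)); print(np.linalg.norm(P-np.roll(P,1,0),axis=1),P.mean(0))
for n,(u,v),z in(('knob',(332,211),.126),('btn',(273,223),.1)): print(n,onz(d,u,v,z))
E
```

```text
((313.7554626464844, 202.70932006835938), (79.47991180419922, 114.60044860839844), 86.3086166381836)
[[254.01558 166.74094]
 [368.37827 159.3627 ]
 [373.49536 238.6777 ]
 [259.13266 246.05594]] [[ 0.6836  0.1325  0.08  ]
 [ 0.7086 -0.1366  0.08  ]
 [ 0.5175 -0.1488  0.08  ]
 [ 0.4941  0.1114  0.08  ]]
[0.1907045  0.27030615 0.19146571 0.26120575] [ 0.60094528 -0.01038593  0.08      ]
knob [ 0.5681744  -0.05159788  0.126     ]
btn [0.54394749 0.08013563 0.1       ]
```

View pics/crop1.png

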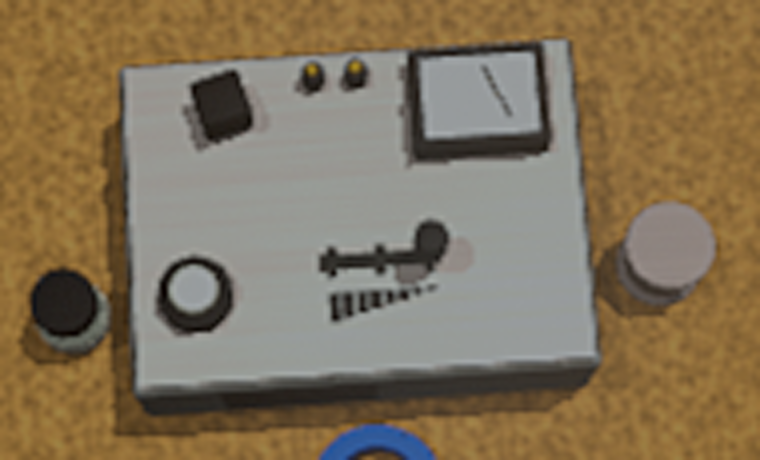

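The crop shows panel corners near (121,68), (571,40), (598,357) and (137,388), the knob top at (432,235) at the off end, and the button top at (192,288). I'll turn these into a tester frame.

```bash
python3 - <<'E'
from h import *
d=grab('top'); s=state(); e=grab('side','side2.png')
f=lambda x,y:(225+(x+.5)/4-.5,150+(y+.5)/4-.5)
P=np.array([onz(d,*f(*q),.08) for q in((121,68),(571,40),(598,357),(137,388))])  # (+,+),(+,-),(-,-),(-,+)
print('sides',np.linalg.norm(P-np.roll(P,1,0),axis=1).round(4))
M=np.array([[.1,.135],[.1,-.135],[-.1,-.135],[-.1,.135]])
c=P[:,:2].mean(0); H=(P[:,:2]-c).T@M; th=np.arctan2(H[1,0]-H[0,1],H[0,0]+H[1,1])
Q=np.array([[np.cos(th),-np.sin(th)],[np.sin(th),np.cos(th)]])
print('c',c.round(4),'yaw deg',np.degrees(th),'resid',(P[:,:2]-c-M@Q.T).round(4).tolist())
for n,q,z in(('knob',(432,235),.126),('btn',(192,288),.1),('btn',(192,288),.11)):
    p=onz(d,*f(*q),z); print(n,p.round(4),'in tester',(Q.T@(p[:2]-c)).round(4))
for n,l in(('knob off',(-.03,-.04)),('detent1',(-.03,-.012)),('stop',(-.03,.016)),('btn',(-.045,.095))): print(n,(c+Q@l).round(4))
# button height from both views: side image spot
o1,k1=ray(d,*f(192,288)); g=e['pixels']; 
hsv=cv2.cvtColor(g,cv2.COLOR_BGR2HSV)
for z in(.09,.1,.11):
    p=o1+k1*(z-o1[2])/k1[2]; T=np.linalg.inv(e['pose']); q=T[:3,:3]@p+T[:3,3]
    uv=cv2.projectPoints(np.array([[q[0],-q[1],-q[2]]]),np.zeros(3),np.zeros(3),np.array([[e['fx'],0,e['cx']],[0,e['fy'],e['cy']],[0,0,1.]]),np.array([e['k1'],0,0,0,0]))[0]; print(z,uv.ravel())
cv2.imwrite('pics/crop2.png',cv2.resize(g[190:310,280:420],None,fx=5,fy=5,interpolation=cv2.INTER_CUBIC))
E
```

```text
t 0.2 tcp [0.3024 0.6031 0.2307] F [ 0.2 -0.   0.6] w 0.0852447896818425
sides [0.1921 0.2659 0.1915 0.2632]
c [ 0.6004 -0.0105] yaw deg 5.215167051942801 resid [[-0.0038, -0.0025], [-0.0044, 0.0016], [0.004, 0.0038], [0.0042, -0.0029]]
knob [ 0.5742 -0.0529  0.126 ] in tester [-0.0299 -0.0398]
btn [0.5471 0.0811 0.1   ] in tester [-0.0448  0.0961]
btn [0.5447 0.0801 0.11  ] in tester [-0.0472  0.0953]
knob off [ 0.5742 -0.0531]
detent1 [ 0.5716 -0.0252]
stop [0.5691 0.0027]
btn [0.547 0.08 ]
0.09 [315.20232665 222.5708114 ]
0.1 [314.57122752 220.63245219]
0.11 [313.93066406 218.66501644]
```

View pics/crop2.png

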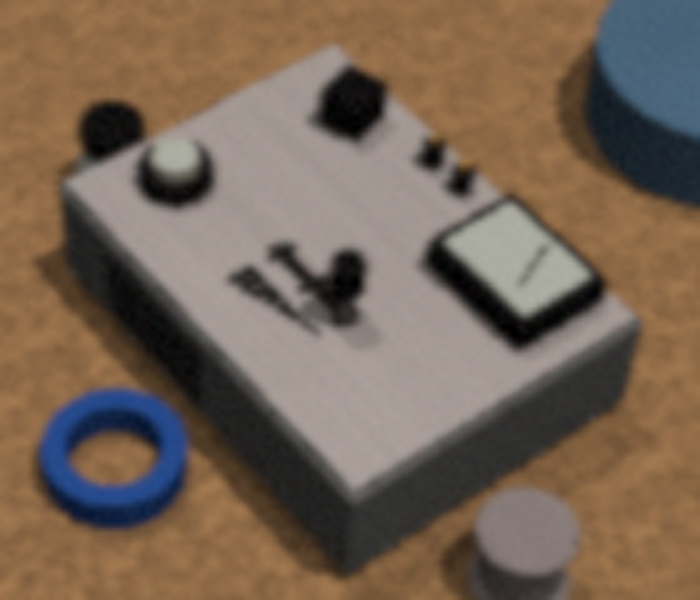

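The sizes check out: the knob sits at (-30,-40) in the tester frame, so it is off, and the button top is at z≈0.10. I'll move there with the fingers shut, turned so that tool y lies along the tester's +y.

{"op": "apply_moves", "data": {"plan": [[[0,0,-0.177,-0.7,-0.63,0,1],[0,0,-0.177,-0.7,-0.63,0,1],[0,0,-0.177,-0.7,-0.63,0,1],[0,0,-0.177,-0.7,-0.63,0,1],[0,0,-0.177,-0.7,-0.63,0,1],[0,0,-0.177,-0.7,-0.63,0,1],[0,0,-0.177,-0.7,-0.63,0,1],[0,0,-0.177,-0.7,-0.63,0,1],[0,0,-0.177,-0.7,-0.63,0,1],[0,0,-0.177,-0.7,-0.63,0,1],[0,0,-0.177,-0.7,-0.63,0,1]]], "force": 60}}

```text
clock: 1.17
tcp_pos: [0.4411, 0.2497, 0.2315]
orientation: [-0.134, 3.138, -0.001]
contact_force: [-0.1, 1.2, 0.1]
grip_width: -0.0001
```

```bash
cat >> h.py <<'E'
def to(x,y,z):
    s=state(); A=R.from_rotvec(s['orientation']).as_matrix(); print('A',A.round(3).tolist()); 
    print('units',(A.T@(np.array([x,y,z])-s['tcp_pos'])/.4).round(4))
E
python3 -c "
from h import *
to(.5783,-.0979,.20)"
```

```text
t 1.1667 tcp [0.4411 0.2497 0.2315] F [-0.1  1.2  0.1] w -0.00012697660485676136
A [[-0.996, -0.085, 0.0], [-0.085, 0.996, -0.0], [-0.0, -0.0, -1.0]]
units [-0.2678 -0.8949  0.0793]
```

{"op": "apply_moves", "data": {"plan": [[[0,0,-0.002,-0.268,-0.895,0.08,1],[0,0,-0.002,-0.268,-0.895,0.08,1],[0,0,-0.002,-0.268,-0.895,0.08,1],[0,0,-0.002,-0.268,-0.895,0.08,1],[0,0,-0.002,-0.268,-0.895,0.08,1],[0,0,-0.002,-0.268,-0.895,0.08,1],[0,0,-0.002,-0.268,-0.895,0.08,1],[0,0,-0.002,-0.268,-0.895,0.08,1],[0,0,-0.002,-0.268,-0.895,0.08,1],[0,0,-0.002,-0.268,-0.895,0.08,1],[0,0,-0.002,-0.268,-0.895,0.08,1]]]}}

```text
clock: 2.08
tcp_pos: [0.5799, -0.0953, 0.1987]
orientation: [0.148, -3.138, 0.001]
contact_force: [0.8, 0.4, 0.1]
grip_width: 0.0002
```

```bash
python3 -c "
from h import *
to(.5783,-.0979,.107)
grab('wrist','w1.png')"
```

```text
t 2.0833 tcp [ 0.5799 -0.0953  0.1987] F [0.8 0.4 0.1] w 0.0002280885587096463
A [[-0.996, -0.094, -0.001], [-0.094, 0.996, -0.001], [0.001, -0.0, -1.0]]
units [ 0.0044 -0.0059  0.2293]
```

View pics/w1.png

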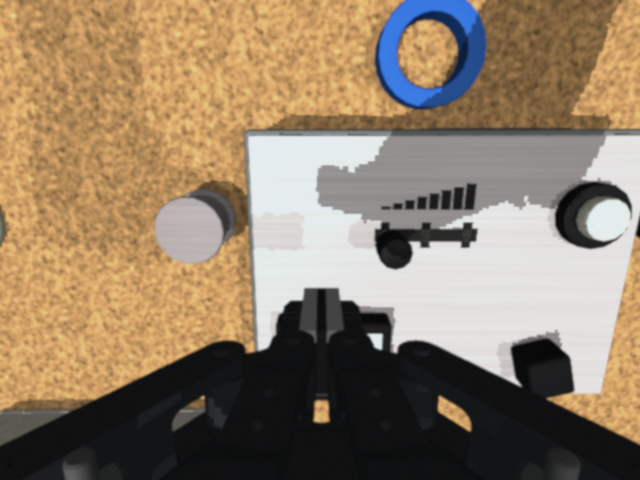

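The wrist view shows the knob head at about (393,250) and the slot end at (468,235). The button cap is at (608,220) and the fingertips at (321,295). I'll check these against the frame.

```bash
python3 -c "
from h import *
d=grab('wrist')
for n,q,z in(('knobtop',(395,252),.126),('slotend',(468,235),.08),('slot start',(384,235),.08),('btn',(608,220),.1),('tip',(321,290),.1987)): print(n,onz(d,*q,z).round(4))
"
```

```text
knobtop [ 0.5735 -0.0512  0.126 ]
slotend [0.5694 0.0074 0.08  ]
slot start [ 0.5751 -0.0502  0.08  ]
btn [0.547  0.0842 0.1   ]
tip [ 0.5712 -0.0943  0.1987]
```

{"op": "apply_moves", "data": {"plan": [[[0,0,0,0.004,-0.006,0.08,1],[0,0,0,0.004,-0.006,0.16,1],[0,0,0,0.004,-0.006,0.2,1],[0,0,0,0.004,-0.006,0.229,1],[0,0,0,0.004,-0.006,0.229,1],[0,0,0,0.004,-0.006,0.229,1]]]}}

```text
clock: 2.68
tcp_pos: [0.5782, -0.0951, 0.1079]
orientation: [0.157, -3.138, -0.001]
contact_force: [0.9, 0.7, 0.5]
grip_width: -0.0001
```

```bash
python3 -c "
from h import *
to(.5727,-.037,.107)"
```

```text
t 2.6833 tcp [ 0.5782 -0.0951  0.1079] F [0.9 0.7 0.5] w -0.0001203543630101362
A [[-0.995, -0.1, -0.0], [-0.1, 0.995, 0.001], [0.0, 0.001, -1.0]]
units [-0.0009  0.1458  0.0024]
```

{"op": "apply_moves", "data": {"plan": [[[0,0,0,0,0.02,0.002,1],[0,0,0,0,0.04,0.002,1],[0,0,0,0,0.06,0.002,1],[0,0,0,0,0.08,0.002,1],[0,0,0,0,0.1,0.002,1],[0,0,0,0,0.1,0.002,1]]]}}

```text
clock: 3.18
tcp_pos: [0.5743, -0.0539, 0.1075]
orientation: [-0.157, 3.137, 0.002]
contact_force: [0.3, 0.4, 0.4]
grip_width: -0.0
```

```bash
python3 -c "
from h import *
state(); d=grab('wrist','w2.png')"
```

```text
t 3.1833 tcp [ 0.5743 -0.0539  0.1075] F [0.3 0.4 0.4] w -4.11541073197599e-05
```

View pics/w2.png

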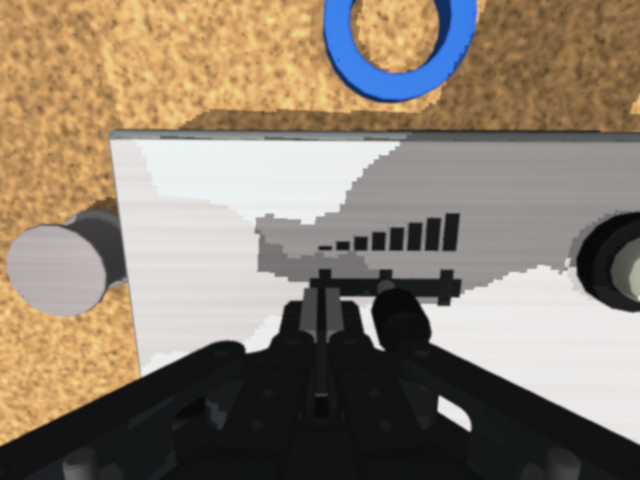

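The knob has snapped to the first detent (stem at the middle tick, about (387,285)) and carries no force. I'll continue towards the second stop.

{"op": "apply_moves", "data": {"plan": [[[0,0,0,0,0.02,0,1],[0,0,0,0,0.035,0,1],[0,0,0,0,0.05,0,1],[0,0,0,0,0.065,0,1],[0,0,0,0,0.065,0,1],[0,0,0,0,0.065,0,1]]]}}

```text
clock: 3.73
tcp_pos: [0.5713, -0.0297, 0.1067]
orientation: [0.155, -3.137, -0.001]
contact_force: [0.5, -0.1, -0.1]
grip_width: 0.0
```

```bash
python3 -c "
from h import *
state(); d=grab('wrist','w3.png')"
```

```text
t 3.7333 tcp [ 0.5713 -0.0297  0.1067] F [ 0.5 -0.1 -0.1] w 3.62254031949458e-05
```

View pics/w3.png

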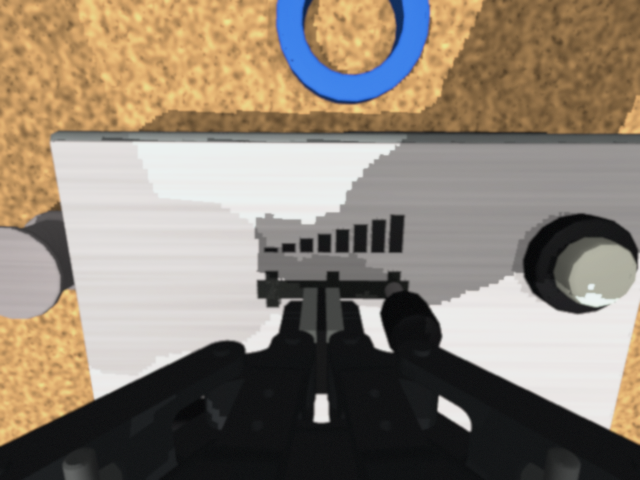

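The stem is at the end tick, about (394,290) by the widest bar, with no contact force, so the lever is at its second stop. I'll back off, rise, and go over the button.

{"op": "apply_moves", "data": {"plan": [[[0,0,0,0,-0.03,0,1],[0,0,0,0,-0.03,-0.1,1],[0,0,0,0,-0.03,-0.18,1],[0,0,0,0,-0.03,-0.18,1],[0,0,0,0.03,0.1,-0.18,1],[0,0,0,0.03,0.2,-0.18,1],[0,0,0,0.03,0.27,-0.18,1],[0,0,0,0.03,0.27,-0.18,1],[0,0,0,0.03,0.27,-0.18,1]]]}}

```text
clock: 4.53
tcp_pos: [0.5489, 0.0774, 0.1788]
orientation: [0.16, -3.137, -0.001]
contact_force: [-0.2, -1.4, 0.1]
grip_width: -0.0003
```

```bash
python3 -c "
from h import *
to(.547,.081,.11)
d=grab('wrist','w4.png')"
```

```text
t 4.5333 tcp [0.5489 0.0774 0.1788] F [-0.2 -1.4  0.1] w -0.00030128525248009823
A [[-0.995, -0.102, -0.0], [-0.102, 0.995, 0.001], [-0.0, 0.001, -1.0]]
units [0.0037 0.0092 0.1719]
```

View pics/w4.png

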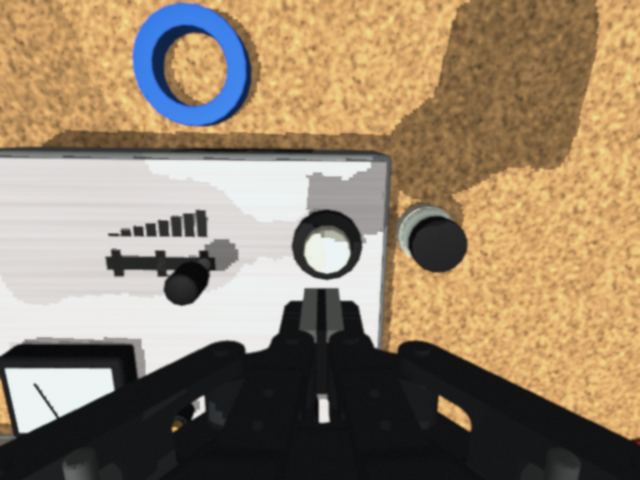

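The knob is still at the wide end, and the cap is at (327,250), just ahead of the fingertips at column 321 as expected. Descending to just above the cap.

```bash
python3 -c "
from h import *
d=grab('wrist'); print(onz(d,327,250,.1), onz(d,321,291,.1788))"
```

```text
[0.54743599 0.07779047 0.1       ] [0.54110444 0.07365653 0.1788    ]
```

{"op": "apply_moves", "data": {"plan": [[[0,0,0,0.004,0.007,0.08,1],[0,0,0,0.004,0.007,0.14,1],[0,0,0,0.004,0.007,0.172,1],[0,0,0,0.004,0.007,0.172,1],[0,0,0,0.004,0.007,0.172,1]]]}}

```text
clock: 5.05
tcp_pos: [0.5472, 0.0758, 0.1097]
orientation: [0.148, -3.137, 0.002]
contact_force: [0.3, 0.4, 1.2]
grip_width: 0.0005
```

{"op": "apply_moves", "data": {"plan": [[[0,0,0,0,0.009,0.01,1],[0,0,0,0,0.009,0.02,1],[0,0,0,0,0.009,0.025,1],[0,0,0,0,0.009,0.025,1]]]}}

```text
clock: 5.38
tcp_pos: [0.5476, 0.0818, 0.1006]
orientation: [-0.153, 3.136, 0.001]
contact_force: [0.9, 0.5, 1.3]
grip_width: 0.0001
```

{"op": "apply_moves", "data": {"plan": [[[0,0,0,0,0,0.005,1],[0,0,0,0,0,0.01,1],[0,0,0,0,0,0.01,1]]]}}

```text
clock: 5.63
tcp_pos: [0.5476, 0.0818, 0.0964]
orientation: [-0.153, 3.136, 0.001]
contact_force: [1.0, 0.8, 4.6]
grip_width: -0.0001
```

Contact is at about 0.099. I'll press on.

{"op": "apply_moves", "data": {"plan": [[[0,0,0,0,0,0.005,1],[0,0,0,0,0,0.01,1],[0,0,0,0,0,0.014,1],[0,0,0,0,0,0.014,1]]]}}

```text
clock: 5.97
tcp_pos: [0.5479, 0.0818, 0.0953]
orientation: [-0.152, 3.136, 0.003]
contact_force: [-13.9, -1.1, 47.0]
grip_width: 0.0002
```

```bash
python3 -c "
from h import *
state(); d=grab('wrist','w5.png'); e=grab('side'); t=grab('top')
a=cv2.resize(d['pixels'][150:330,200:440],(400,300)); b=cv2.resize(e['pixels'][190:280,280:400],(400,300),interpolation=cv2.INTER_CUBIC)
cv2.imwrite('pics/c5.png',np.hstack([a,b]))"
```

```text
t 5.9667 tcp [0.5479 0.0818 0.0953] F [-13.9  -1.1  47. ] w 0.00022038696935892054
```

View pics/c5.png

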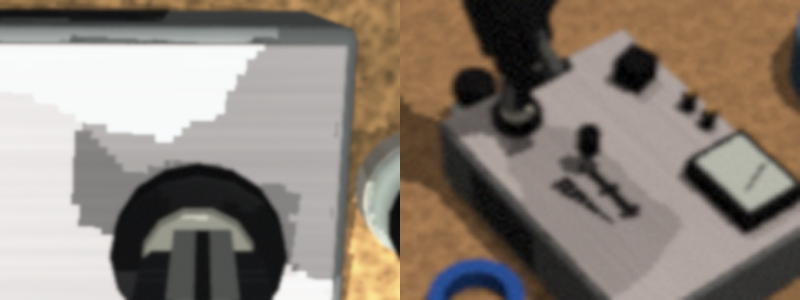

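{"op": "apply_moves", "data": {"plan": [[[0,0,0,0,0,-0.03,1],[0,0,0,0,0,-0.1,1],[0,0,0,0,0,-0.2,1],[0,0,0,0,0,-0.25,1],[0,0,0,0,0,-0.25,1],[0,0,0,0,0,-0.25,1]]]}}

```text
clock: 6.62
tcp_pos: [0.547, 0.0816, 0.1913]
orientation: [-0.153, 3.136, 0.001]
contact_force: [-0.2, 0.1, -0.6]
grip_width: 0.0003
```

The fingertip was wholly inside the cap, so the 47 N hard stop was the button bottoming. Last check of lever, button and tester before handing in.

```bash
python3 -c "
from h import *
state(); d=grab('wrist'); e=grab('top')
a=cv2.resize(d['pixels'],(400,300)); b=cv2.resize(e['pixels'][150:265,225:415],(400,300))
cv2.imwrite('pics/c6.png',np.hstack([a,b]))"
```

```text
t 6.6167 tcp [0.547  0.0816 0.1913] F [-0.2  0.1 -0.6] w 0.0003051696468527984
```

View pics/c6.png

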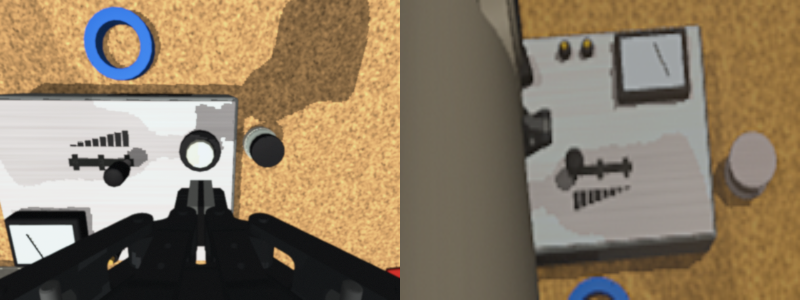

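The knob is at the wide end of the wedge, the cap is up, and the tester, jar, reel and tape are in place. Handing in.

```bash
python3 -c "
from h import *
r.hand_in(); state()"
```

```text
the job is handed in; nothing more can be done
the job is handed in; nothing more can be done
```

I pushed the lever with the shut fingertips from off, past the first detent, to its second stop. I then pressed the button until it bottomed and let it come back up, and handed the job in at about 6.7 s on the robot's clock. No verdict is reported.

- **Lever:** the last pictures show the knob at the end tick by the widest bar of the wedge, with the fingers clear of it.
- **Button:** resistance was 4.6 N near the bottom of its travel, then a hard stop at 47 N with the fingertip wholly inside the cap. I took that as fully down, since the travel can't be read directly. The cap looked up again afterwards.
- **Side force:** the press ended firmer than needed, with about 14 N of sideways force, but the tester did not visibly move.
- **Surroundings:** the tester, jar, reel and tape roll looked unmoved by eye. The relay was last seen unmoved during the press, but the arm hid it in the final view. I did not recheck the other items, but the arm did not go near them.
- **Measurements:** the panel measured about 192 x 265 mm against 200 x 270 mm. The top and wrist views agreed to within about 4 mm.

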